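Plug the battery pack into its kitchen charging dock

TASK

Put the cordless mixer's battery pack on charge: pick it up from the worktop and plug its foot into the hole in the charging dock's sloping face, the right way round, feeling for the hole if need be. Push it fully home, until the pack's shoulder lies flat on the dock's face, let go, and leave the mug, the jar and the spatula where they are.

Things in the scene. Friction and masses are not known exactly. Their poses are not given: they have to be found in the camera images.
- pack: Loose black battery pack, 95 mm tall, 0.25 to 0.45 kg, standing upright on its foot on the worktop. Origin: centre of the foot's underside; z up. The foot is a rectangular plug 40 (x) by 26 (y) mm, 30 long (z 0 to 30), its lowest 4 mm tapered in by 2 mm a side. The body above (z 30 to 95) is off-centre: x -38 to +22, y -22 to +22 mm; its underside is the shoulder.
- pack_grip (a point): Point on the pack 70 mm above the foot's underside, right over the foot's centre, with the pack's axes: a good place to grip, across the 44 mm width (along y). Grip with about 50 N so that the pack does not slip when pressed.
- dock: White plastic charging dock, fixed to the worktop: footprint 134 mm (x) by 156 mm (y), about 100 mm tall at its back. Origin: centre of its underside; z up, -x is its low front, which roughly faces the robot.
- dock_face (a point): Middle of the sloping face, 85 mm up. z: outward normal, leaning 0.26 rad towards the dock's front; y level along the face; x up the slope. The face is the flat grey top of a carriage with one rectangular hole 42 (x) by 28 (y) mm, 33 deep, chamfer 1.5. Hole centre: x = 0, but y anywhere from -13 to +13 mm, as the very stiff carriage was left; not reported: find it by touch or sight.
- dock_home (a point): Point 30 mm below dock_face along its normal, same axes. Fully home, the pack's x, y, z axes lie along these, its origin is here but for the hole's unknown y, and its shoulder lies on the face. The last 10 mm push down a stiff contact block that resists with about 8 N (more than the pack's weight) and stays where it is pushed.
- dock_ledge (a point): Top of a low ledge behind the face, 110 mm long (y), 8 mm thick (x), 10 mm above the face, same axes as dock_face. It only lets the pack down with its long overhang (-x side) away from the ledge, towards the dock's low front.
- mug: Bystander: white mug, 80 mm wide, 92 mm tall. Origin: centre of its underside.
- jar: Bystander: glass jar with lid, 72 mm wide, 100 mm tall. Origin: centre of its underside.
- spatula: Bystander: spatula lying flat, 240 mm long, roughly along the worktop's far edge. Origin near its middle, its x axis along the tool.
There are look-alikes about, which are no part of the job. There is more than one size of the pack; the job needs the smaller. Leave any red look-alike of the dock alone.

How it is judged:
By the outcome, as a careful person would: the job done as asked, in the order asked, and still so for the second after the job is handed in, with the robot touching nothing.
It also fails if it takes over 67 s, if anything falls off the work surface, if the arm or the gripper's body presses on something with over 40 N, if the wrist force passes 120 N, or if a joint passes its speed limit or range.

ROBOT

A 6-joint arm with a two-finger parallel gripper is mounted at the origin on the work surface. World frame = base frame: x ahead of the robot, y to its left, z up, the work surface at z = 0. Lengths are in m, angles in rad, forces in N, time in s.
With the tool pointing down it reaches from about 0.325 to 0.775 m from the base axis. Payload 5.5 kg.
Tool frame: the origin (TCP) lies midway between the tips of the shut fingers; the grasp point (between the pads) lies robot.grip_depth behind it (robot.grip_depth is the distance from the TCP to the grasp point, in m); y points along the fingers, x is the direction in which the jaws open and shut, and the axes are right-handed (so a half turn about y gives the same grasp; the last joint's range is limited). The gripper opens to 88 mm and grips with 3 to 60 N. Pads are 20 mm wide; open, the fingers measure 115 mm over their backs; the gripper's body (75 mm by 178 mm) begins 61 mm behind the grasp point.
Start: joints at [-1.324, 0.091, 1.231, -0, 1.82, -0.057], TCP at [0.179, -0.573, 0.223] pointing down, gripper open.
Joint ranges: [-2.87, 2.87], [-0.86, 2.18], [0.17, 2.46], [-1.51, 4.65], [0.06, 2.69], [-2.65, 2.65]. Speed limits (rad/s): [2.57, 2.57, 3.01, 3.14, 3.14, 3.14].

INTERFACE

Orientations are given as a rotation vector (axis times angle).
In Python, from workcell import sense, viewer, hand_in, spotter, robot gives the robot as it stands.
- The arm moves only by the tool play_rows, never from a script. Its argument "deltas" is a list of rows, each an object with "hand": the gripper's target within -1 to 1 (fully open at 1, half-way at 0, shut at -1); "slide": the shift along the tool's x, y, z in units of 3 cm (1.0 is 3 cm), a list of three; "yaw": the turn about the tool's y in units of 0.08 rad (1.0 is 0.08 rad). In form: [{"hand": hand, "slide": [x, y, z], "yaw": yaw}, ...]. A call has 1 to 12 rows; each row shifts and turns the pose as measured when the row begins, along the tool's axes as they then stand; what a row does not reach is not made up. A row lasts 1/8 s, in which the tool goes at most 62.5 mm and 10.7 degrees, less where a joint would pass 70% of its speed; a pose out of reach is approached as far as the arm can. A call with a number of a shift or a turn outside -1 to 1 is refused whole. A call with a gripper value outside its range is refused whole. The fingers move at their own pace and stop on an object; "grip_force" is the grip in N (left out, the last holds). Time passes only in rows, so rows that do not move let the fingers close. It gives the time, the measured TCP pose, the force and the opening at its end, in the units of the state.
- sense(): the state, without advancing time (a new reading comes with each control period).
- viewer.get_image(name): name is "scene" or "top" or "wrist"; returns (picture, depth): 480x640x3 uint8, red, green, blue; 480x640 float32, m along the optical axis (not along the pixel's ray), 0 where there is no reading.
- viewer.camera_model(name): a dict with "fx", "fy", "cx", "cy" (pixels), "world_from_camera" (4x4, takes a point from camera to world coordinates); the wrist camera has in their place "hand_eye" (4x4, takes a point from camera to tool coordinates, whose origin is the TCP and whose axes are the tool frame's). Camera axes: x right, y down, z forward; pixel columns grow to the right and rows downward; lengths in m; the calibration is good to about 2 mm. A picture is of the moment at which its call begins: read the wrist's pose just before it. camera_model takes no time and is no camera call.
- hand_in(): hands the job in, once; it reports no verdict.
Trained networks look in the newest picture that a camera, given by its name, has taken for a name from the list of things; names that differ only in an ending like _2 or _b are one class to them, and where a whole thing is asked for, a point or a joint stands for the part that bears it (a point fixed in the world has none). Each returns a list of dicts, best first, with "confidence" (0 to 1); they miss things now and then, are a little off and sometimes report something else, mostly with a low value. They report only what shows in the picture. A call takes as long as a camera call. They do not tell look-alikes from the thing itself.
- spotter.recognise(label, camera): "xyz" ([x, y, z] in m, in the coordinates of the camera as it stood for that picture, good to about 4 mm: the middle of the surface that is visible of it).
- spotter.place_of(label, camera): "xyz" ([x, y, z] in m, in the coordinates of the camera as it stood for that picture, good to about 4 mm: a listed point, or the origin of a listed thing).
The state is a dict: "time_s": time; "joint_pos": joint angles; "qvel": joint speeds; "effort": joint torques, N m; "ee_pos": TCP position; "eef_rot": TCP orientation; "ft_force": force on the tool from outside, world axes, zero at the start; "ft_torque": the same for the moment, N m; "width": opening from 0.0 (shut) to 1.0 (fully open).
Only numpy, scipy, OpenCV 4.12 (cv2) and the standard library are available. Lean on these libraries where they do the work, as an engineer would, in place of code of your own. Each camera call takes 0.05 s, during which the arm holds its last target.

## Working session

There is one attempt and no reset: what is moved stays moved. The work goes in short steps, Python scripts to look and compute and a tool call to move; the robot and the scene stay as the last step left them, time stands still between calls to the robot, and variables do not carry over. Pictures are saved under pics/ and viewed, and the job is handed in when it is done.

Besides the shell and the picture viewer there is one more tool, called after "Emit:" as a command line: name --argument value ..., lists and objects as JSON in quotes. play_rows: Moves the arm, as the interface text tells. Shifts and turns lie within -1 to 1; 1 stands for 3 cm of shift or 0.08 rad of turn. Its arguments: {"type":"object","properties":{"deltas":{"type":"array"},"grip_force":{"type":"number"}},"required":["deltas"]}

```bash
ls; mkdir -p pics
cat > h.py <<'E'
import numpy as np, cv2
from scipy.spatial.transform import Rotation as R
from workcell import sense, viewer, hand_in, spotter, robot
def W(cam,st=None):
    m=viewer.camera_model(cam)
    if 'world_from_camera' in m: return m,np.array(m['world_from_camera'])
    st=st or sense()
    T=np.eye(4);T[:3,:3]=R.from_rotvec(st['eef_rot']).as_matrix();T[:3,3]=st['ee_pos']
    return m,T@np.array(m['hand_eye'])
def save(p,n): cv2.imwrite('pics/'+n,cv2.cvtColor(p,cv2.COLOR_RGB2BGR))
def cloud(d,m,T):
    v,u=np.mgrid[0:480,0:640]
    P=np.stack([(u-m['cx'])/m['fx']*d,(v-m['cy'])/m['fy']*d,d],-1)
    return P@T[:3,:3].T+T[:3,3]
E
python3 - <<'E'
from h import *
s=sense();print(s, robot.grip_depth, R.from_rotvec(s['eef_rot']).as_matrix().round(3))
for c in ['scene','top']:
    m,T=W(c);p,d=viewer.get_image(c);save(p,c+'0.png');np.savez('pics/'+c+'0.npz',p=p,d=d,T=T,K=[m['fx'],m['fy'],m['cx'],m['cy']])
    print(c,T.round(3).tolist(),m['fx'])
    for l in ['pack','dock','dock_face','mug','jar','spatula']:
        for r in spotter.place_of(l,c):
            x=np.array(r['xyz']);w=T[:3,:3]@x+T[:3,3]
            print(l,round(r['confidence'],2),w.round(3),(x[:2]/x[2]*[m['fx'],m['fy']]+[m['cx'],m['cy']]).round(0))
print(sense()['time_s'])
E
```

```text
pics
{'time_s': 0.0, 'joint_pos': array([-1.32369961e+00,  9.18430010e-02,  1.23187612e+00,  2.32015462e-05,
        1.81977965e+00, -5.66908134e-02]), 'qvel': array([-0.00172962, -0.00081518,  0.00016786,  0.00129603,  0.00140551,
       -0.00019898]), 'effort': array([ 1.70024101e-03, -4.46441567e+01, -4.06450832e+01,  6.98253745e-02,
        2.91492383e-02, -1.23813888e-04]), 'ee_pos': array([ 0.17942185, -0.5722409 ,  0.22152188]), 'eef_rot': array([-1.33647074,  0.98358428, -0.98116884]), 'ft_force': array([ 0.04201696,  0.15207347, -0.6054702 ]), 'ft_torque': array([-0.00589769,  0.00240887, -0.02509858]), 'width': 0.9997825147541488} 0.0187 [[ 0.299 -0.     0.954]
 [-0.954  0.002  0.299]
 [-0.002 -1.     0.   ]]
scene [[0.066, 0.846, -0.529, 1.226], [0.998, -0.055, 0.037, -0.124], [0.002, -0.531, -0.848, 1.049], [0.0, 0.0, 0.0, 1.0]] 503.14412904994043
pack 0.94 [0.526 0.125 0.001] [397. 221.]
pack 0.63 [ 0.591  0.238 -0.002] [446. 241.]
dock 0.87 [ 0.576 -0.233  0.002] [255. 246.]
dock 0.86 [ 0.56  -0.449 -0.   ] [166. 246.]
dock_face 0.94 [ 0.561 -0.449  0.084] [157. 227.]
dock_face 0.62 [ 0.577 -0.233  0.088] [251. 227.]
dock_face 0.31 [ 0.586 -0.234  0.059] [252. 237.]
mug 0.88 [ 0.762 -0.019 -0.004] [350. 312.]
jar 0.87 [ 0.746  0.249 -0.004] [465. 298.]
spatula 0.6 [ 0.76  -0.266 -0.001] [240. 317.]
top [[-0.002, -0.983, 0.182, 0.453], [-1.0, 0.003, 0.002, -0.102], [-0.003, -0.182, -0.983, 1.09], [0.0, 0.0, 0.0, 1.0]] 434.7882180932293
pack 0.69 [ 0.523  0.124 -0.002] [229. 284.]
pack 0.66 [ 0.59   0.238 -0.005] [185. 258.]
dock 0.77 [ 0.556 -0.452  0.001] [459. 270.]
dock 0.75 [ 0.574 -0.232  0.   ] [371. 263.]
dock_face 0.74 [ 0.575 -0.232  0.085] [375. 259.]
dock_face 0.56 [ 0.555 -0.446  0.088] [468. 267.]
mug 0.75 [ 0.762 -0.022  0.004] [288. 191.]
mug 0.39 [ 0.582 -0.232  0.056] [373. 257.]
jar 0.9 [ 0.746  0.254 -0.004] [182. 198.]
spatula 0.89 [ 0.758 -0.266  0.003] [382. 192.]
0.7
```

View pics/scene0.png

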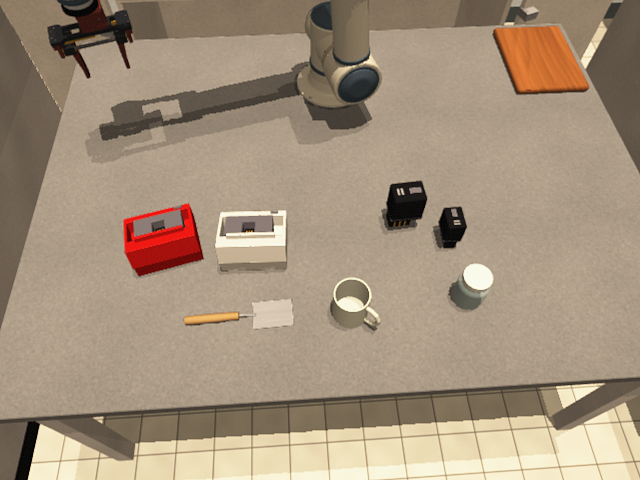

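View pics/top0.png

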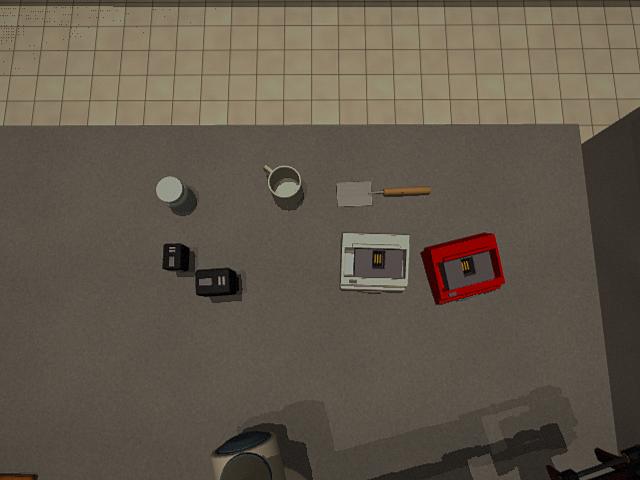

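Run:
```python
import cv2,numpy as np
s=cv2.imread('pics/scene0.png');t=cv2.imread('pics/top0.png')
a=cv2.resize(s[165:265,375:485],None,fx=3.6,fy=3.6,interpolation=cv2.INTER_CUBIC)
b=cv2.resize(t[225:300,150:250],(396,297),interpolation=cv2.INTER_CUBIC)
c=cv2.resize(s[195:275,205:300],(396,330),interpolation=cv2.INTER_CUBIC)
d=cv2.resize(t[225:300,330:420],(396,330),interpolation=cv2.INTER_CUBIC)
f=lambda x,h:cv2.copyMakeBorder(x,0,max(0,h-x.shape[0]),0,0,cv2.BORDER_CONSTANT)
o=np.vstack([np.hstack([cv2.resize(a,(396,300)),cv2.resize(b,(396,300))]),np.hstack([cv2.resize(c,(396,300)),cv2.resize(d,(396,300))])])
cv2.imwrite('pics/crop0.png',o)
```

```text
(no output)
```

View pics/crop0.png

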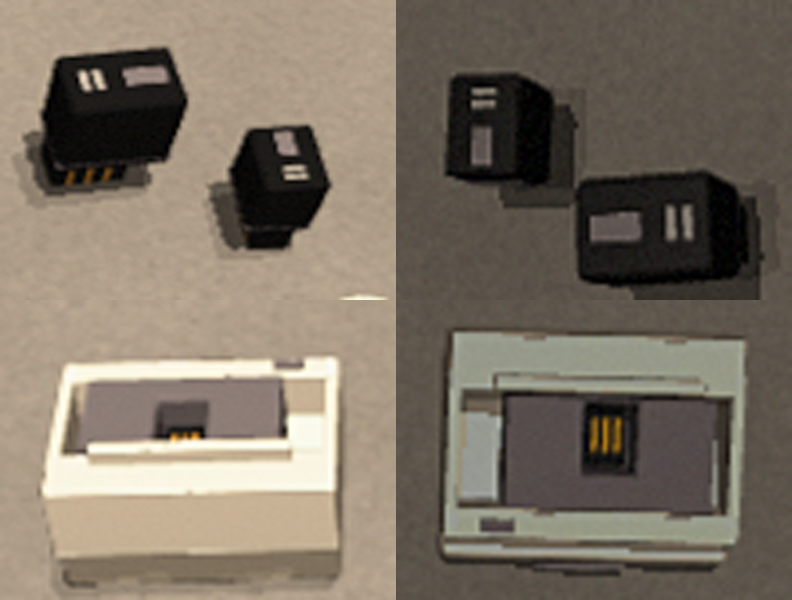

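Run:
```python
from h import *
for c in ['scene','top']:
    z=np.load(f'pics/{c}0.npz');K=z['K'];m=dict(fx=K[0],fy=K[1],cx=K[2],cy=K[3])
    P=cloud(z['d'],m,z['T']);p=z['p'].astype(float)
    ok=(z['d']>0)
    def rect(sel,n):
        q=P[sel];
        r=cv2.minAreaRect((q[:,:2]*1000).astype(np.float32));print(c,n,sel.sum(),q[:,2].mean().round(4),r)
    box=lambda x0,x1,y0,y1,z0,z1: ok&(P[...,0]>x0)&(P[...,0]<x1)&(P[...,1]>y0)&(P[...,1]<y1)&(P[...,2]>z0)&(P[...,2]<z1)
    rect(box(.5,.68,.195,.3,.088,.102),'smalltop')
    rect(box(.48,.62,.03,.2,.088,.2),'bigtop')
    rect(box(.45,.68,-.345,-.13,.02,.13),'dock')
    rect(box(.45,.68,-.345,-.13,.088,.13),'dockhi')
    # face plane: grey pixels
    s=box(.5,.65,-.33,-.14,.05,.12)&(p.max(-1)-p.min(-1)<40)&(p.mean(-1)<130)&(p.mean(-1)>60)
    q=P[s];
    for i in range(3):
        cc=q.mean(0) if i==0 else q[k].mean(0); u,sv,vt=np.linalg.svd((q if i==0 else q[k])-cc);n=vt[2]*np.sign(vt[2][2]);k=abs((q-cc)@n)<.003
    print(c,'face n',n.round(3),cc.round(4),k.sum(),len(q), 'lean',np.arccos(n[2]), 'dir',np.degrees(np.arctan2(n[1],n[0])))
    np.save(f'pics/{c}P.npy',P)
```

```text
scene smalltop 417 0.0937 ((585.9994506835938, 236.0129852294922), (44.782440185546875, 60.869659423828125), 89.55481719970703)
scene bigtop 961 0.116 ((525.481689453125, 134.12513732910156), (60.97883987426758, 81.3805923461914), 3.3544459342956543)
scene dock 3804 0.074 ((583.3646240234375, -233.60829162597656), (156.38540649414062, 134.6291046142578), 88.29873657226562)
scene dockhi 1115 0.0947 ((612.8092041015625, -235.03529357910156), (155.0919647216797, 54.62321090698242), 87.75652313232422)
scene face n [-0.27   0.006  0.963] [ 0.5629 -0.2389  0.0803] 559 698 lean 0.2736059348356355 dir 178.76937834506552
top smalltop 493 0.0942 ((583.4241333007812, 238.3647918701172), (59.321163177490234, 45.1773796081543), 0.1016945093870163)
top bigtop 978 0.121 ((522.537109375, 135.3518829345703), (57.43540573120117, 79.59716796875), 4.059667110443115)
top dock 3939 0.0741 ((574.9425659179688, -232.056884765625), (156.4246826171875, 143.65625), 88.0818099975586)
top dockhi 1164 0.0945 ((601.6620483398438, -233.0680389404297), (155.91969299316406, 67.0771484375), 88.334228515625)
top face n [-0.216  0.006  0.976] [ 0.5647 -0.2384  0.0811] 1088 1453 lean 0.21801051721399395 dir 178.47398620342906
```

Emit:
play_rows --deltas '[{"hand": 1, "slide": [-1, -0.5, 0.5], "yaw": 0.95}, {"hand": 1, "slide": [-1, -0.5, 0.5], "yaw": 0.95}, {"hand": 1, "slide": [-1, -0.5, 0.5], "yaw": 0.95}, {"hand": 1, "slide": [-1, -0.5, 0.7], "yaw": 0.95}, {"hand": 1, "slide": [-1, 0, 1], "yaw": 0}, {"hand": 1, "slide": [-1, 0, 1], "yaw": 0}, {"hand": 1, "slide": [-1, 0, 1], "yaw": 0}, {"hand": 1, "slide": [-1, 0, 1], "yaw": 0}, {"hand": 1, "slide": [-1, 0, 1], "yaw": 0}, {"hand": 1, "slide": [-1, 0, 1], "yaw": 0}, {"hand": 1, "slide": [0, 0, 0], "yaw": 0}]' --grip_force 5

```text
time_s: 2.08
ee_pos: [0.41, -0.2562, 0.2855]
eef_rot: [-1.202, 1.216, -1.221]
ft_force: [0.0, -1.1, 0.2]
width: 1.003
```

Run:
```python
from h import *
s=sense();print(s['time_s'],s['ee_pos'],R.from_rotvec(s['eef_rot']).as_matrix().round(3).tolist(),s['joint_pos'].round(2),s['ft_force'])
m,T=W('wrist',s);print(np.array(m['hand_eye']).round(3).tolist(),m['fx'])
p,d=viewer.get_image('wrist');save(p,'w1.png');np.savez('pics/w1.npz',p=p,d=d,T=T,K=[m['fx'],m['fy'],m['cx'],m['cy']])
for l in ['dock','dock_face']:
  for r in spotter.place_of(l,'wrist'):
    x=np.array(r['xyz']);print(l,r['confidence'],(T[:3,:3]@x+T[:3,3]).round(4))
```

```text
2.075 [ 0.41000871 -0.25616423  0.28545787] [[-0.013, 0.003, 1.0], [-1.0, -0.001, -0.013], [0.001, -1.0, 0.003]] [-0.63 -0.2   1.4   0.    1.94  0.95] [ 0.02177828 -1.1002712   0.18385762]
[[1.0, -0.001, -0.0, -0.001], [-0.0, -0.297, 0.955, -0.162], [-0.001, -0.955, -0.297, 0.081], [0.0, 0.0, 0.0, 1.0]] 412.0652431006599
dock 0.93 [ 0.5555 -0.4457  0.0016]
dock 0.86 [ 0.5705 -0.2348  0.0027]
dock_face 0.83 [ 0.5704 -0.2342  0.0847]
```

View pics/w1.png

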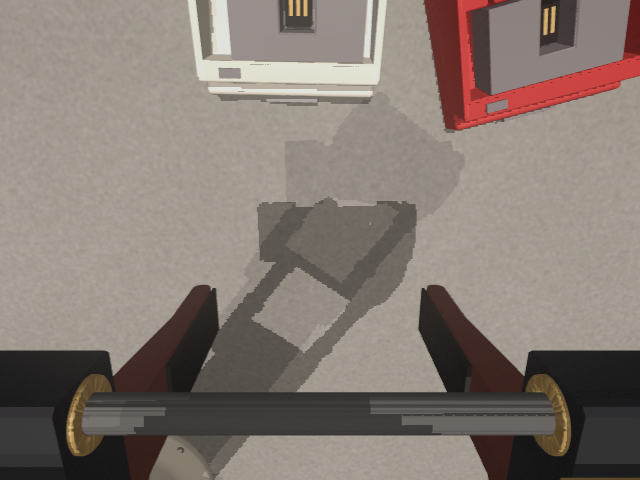

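Emit:
play_rows --deltas '[{"hand": 1, "slide": [-0.2, 0, 1], "yaw": 0}, {"hand": 1, "slide": [-0.2, 0, 1], "yaw": 0}, {"hand": 1, "slide": [-0.2, 0, 1], "yaw": 0}, {"hand": 1, "slide": [0, 0, 0], "yaw": 0}, {"hand": 1, "slide": [0, 0, 0], "yaw": 0}]'

```text
time_s: 2.85
ee_pos: [0.4963, -0.2484, 0.2868]
eef_rot: [-1.197, 1.226, -1.235]
ft_force: [-0.5, 0.5, -1.0]
width: 1.0
```

```bash
cat > look.py <<'E'
import sys
from h import *
n=sys.argv[1]; s=sense();m,T=W('wrist',s)
p,d=viewer.get_image('wrist');save(p,n+'.png');np.savez('pics/'+n+'.npz',p=p,d=d,T=T,K=[m['fx'],m['fy'],m['cx'],m['cy']])
print(s['time_s'],s['ee_pos'].round(4),R.from_rotvec(s['eef_rot']).as_matrix().round(3).tolist(),s['ft_force'].round(1),s['qvel'].round(3))
for l in sys.argv[2:]:
  for r in spotter.place_of(l,'wrist'):
    x=np.array(r['xyz']);print(l,round(r['confidence'],2),(T[:3,:3]@x+T[:3,3]).round(4))
E
python3 look.py w2 dock dock_face
```

```text
2.85 [ 0.4963 -0.2484  0.2868] [[-0.029, 0.003, 1.0], [-1.0, -0.005, -0.029], [0.005, -1.0, 0.003]] [-0.5  0.5 -1. ] [-0.01   0.006  0.002 -0.    -0.004 -0.001]
dock 0.95 [ 0.5555 -0.4466  0.0028]
dock 0.79 [ 0.5732 -0.2365  0.0039]
dock_face 0.93 [ 0.5604 -0.4488  0.0863]
dock_face 0.55 [ 0.5706 -0.2309  0.0844]
```

View pics/w2.png

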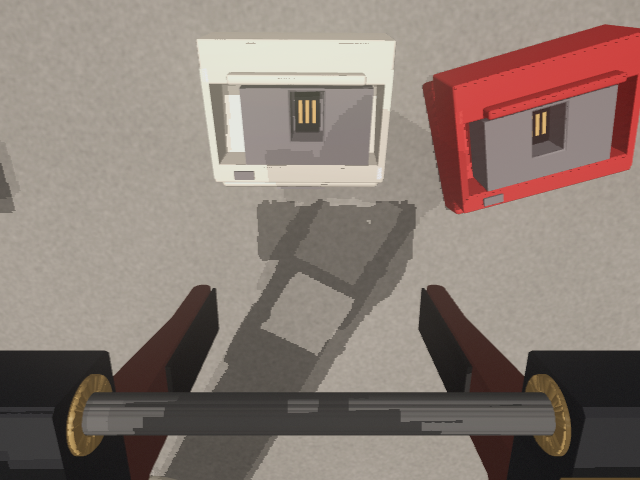

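```bash
cat > face.py <<'E'
import sys
from h import *
n=sys.argv[1]
z=np.load(f'pics/{n}.npz');K=z['K'];m=dict(fx=K[0],fy=K[1],cx=K[2],cy=K[3]);T=z['T']
P=cloud(z['d'],m,T);p=z['p'].astype(float);g=p.mean(-1)
s=(z['d']>0)&(P[...,0]>.5)&(P[...,0]<.62)&(P[...,1]>-.30)&(P[...,1]<-.17)&(P[...,2]>.06)&(P[...,2]<.105)&(g<150)&(p.max(-1)-p.min(-1)<30)
q=P[s];k=np.ones(len(q),bool)
for i in range(6):
    c=q[k].mean(0);u,sv,vt=np.linalg.svd(q[k]-c,full_matrices=False);nn=vt[2]*np.sign(vt[2][2]);k=abs((q-c)@nn)<(.004 if i<3 else .002)
print('n',nn.round(4),'lean',np.arccos(nn[2]).round(3),'dir',np.degrees(np.arctan2(-nn[1],-nn[0])).round(2),c.round(4),k.sum())
# dock yaw from outline
s2=(z['d']>0)&(P[...,0]>.45)&(P[...,0]<.68)&(P[...,1]>-.335)&(P[...,1]<-.13)&(P[...,2]>.03)&(P[...,2]<.13)
r=cv2.minAreaRect((P[s2][:,:2]*1000).astype(np.float32));print('outline',r)
yaw=float(sys.argv[2]) if len(sys.argv)>2 else np.arctan2(-nn[1],-nn[0])
lean=.26
zz=np.array([-np.sin(lean)*np.cos(yaw),-np.sin(lean)*np.sin(yaw),np.cos(lean)]);yy=np.array([-np.sin(yaw),np.cos(yaw),0]);xx=np.cross(yy,zz)
# rectify: face point grid about reference F0 with plane height via c
F0=np.array([.573,-.232,0.]);F0[2]=c[2]-((F0-c)[:2]@zz[:2])/zz[2]
print('F0',F0.round(4))
S=6.0 # px per mm
hx,hy=50,70
A=np.array([[F0+xx*a/1000+yy*b/1000] for a,b in [(hx,hy),(hx,-hy),(-hx,-hy),(-hx,hy)]])[:,0]
Tc=np.linalg.inv(T);C=A@Tc[:3,:3].T+Tc[:3,3];uv=np.stack([C[:,0]/C[:,2]*K[0]+K[2],C[:,1]/C[:,2]*K[1]+K[3]],1).astype(np.float32)
dst=np.float32([[0,0],[2*hy*S,0],[2*hy*S,2*hx*S],[0,2*hx*S]])
H=cv2.getPerspectiveTransform(uv,dst)
o=cv2.warpPerspective(z['p'],H,(int(2*hy*S),int(2*hx*S)),flags=cv2.INTER_CUBIC)
o=cv2.cvtColor(o,cv2.COLOR_RGB2BGR)
# grid lines each 10 mm
for b in range(-60,61,10):
    x=int((hy-b)*S);cv2.line(o,(x,0),(x,8 if b else 600),(0,255,0),1);cv2.putText(o,str(b),(x,20),0,.4,(0,255,0))
for a in range(-40,41,10):
    y=int((hx-a)*S);cv2.line(o,(0,y),(8 if a else 840,y),(0,0,255),1);cv2.putText(o,str(a),(10,y),0,.4,(0,0,255))
o=cv2.resize(o,(800,571));cv2.imwrite(f'pics/{n}_rect.png',o)
E
python3 face.py w2
```

```text
n [-0.2559  0.0089  0.9666] lean 0.259 dir -2.0 [ 0.5641 -0.2396  0.082 ] 8214
outline ((576.1780395507812, -233.40158081054688), (156.387451171875, 139.1035919189453), 88.08301544189453)
F0 [ 0.573  -0.232   0.0843]
```

View pics/w2_rect.png

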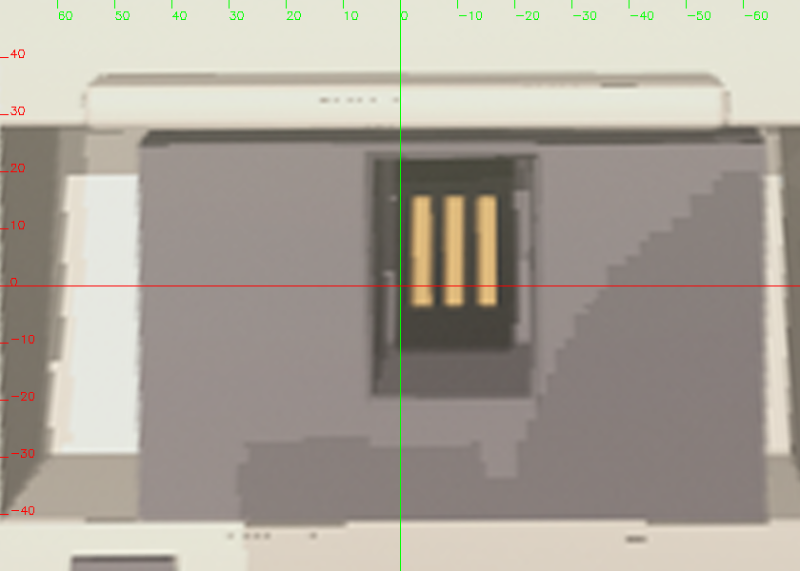

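Emit:
play_rows --deltas '[{"hand": 1, "slide": [-1, 0, 0], "yaw": -0.36}, {"hand": 1, "slide": [-1, 0, 0], "yaw": 0}, {"hand": 1, "slide": [-1, 0, 0], "yaw": 0}, {"hand": 1, "slide": [-1, 0, 0], "yaw": 0}, {"hand": 1, "slide": [-1, 0, 0], "yaw": 0}, {"hand": 1, "slide": [-1, 0, 0], "yaw": 0}, {"hand": 1, "slide": [-1, 0, 0], "yaw": 0}, {"hand": 1, "slide": [-1, 0, 0], "yaw": 0}, {"hand": 1, "slide": [-1, 0, 0], "yaw": 0}, {"hand": 1, "slide": [-1, 0, 0], "yaw": 0}, {"hand": 1, "slide": [-1, 0, 0], "yaw": 0}, {"hand": 1, "slide": [-1, 0, 0], "yaw": 0}]'

```text
time_s: 4.5
ee_pos: [0.4923, 0.1159, 0.2894]
eef_rot: [-1.2, 1.205, -1.229]
ft_force: [0.5, 0.5, 0.5]
width: 0.999
```

Emit:
play_rows --deltas '[{"hand": 1, "slide": [-1, 0, 0], "yaw": 0}, {"hand": 1, "slide": [-1, 0, 0], "yaw": 0}, {"hand": 1, "slide": [-1, 0, 0], "yaw": 0}, {"hand": 1, "slide": [-1, 0, 0.3], "yaw": 0}, {"hand": 1, "slide": [-0.5, 0, 0], "yaw": 0}, {"hand": 1, "slide": [0, 0, 0], "yaw": 0}, {"hand": 1, "slide": [0, 0, 0], "yaw": 0}]'

```text
time_s: 5.38
ee_pos: [0.501, 0.2522, 0.2913]
eef_rot: [-1.195, 1.203, -1.232]
ft_force: [0.5, 0.1, 0.4]
width: 1.001
```

```bash
python3 look.py w3 pack pack_grip
```

```text
5.375 [0.501  0.2522 0.2913] [[-0.014, 0.017, 1.0], [-1.0, -0.007, -0.014], [0.007, -1.0, 0.017]] [0.5 0.1 0.4] [-0.003 -0.006  0.002 -0.001  0.003 -0.003]
pack 0.82 [0.5226 0.1194 0.    ]
pack 0.58 [0.5871 0.2355 0.0025]
pack_grip 0.96 [0.5949 0.2387 0.0682]
pack_grip 0.61 [0.5259 0.1224 0.0891]
```

View pics/w3.png

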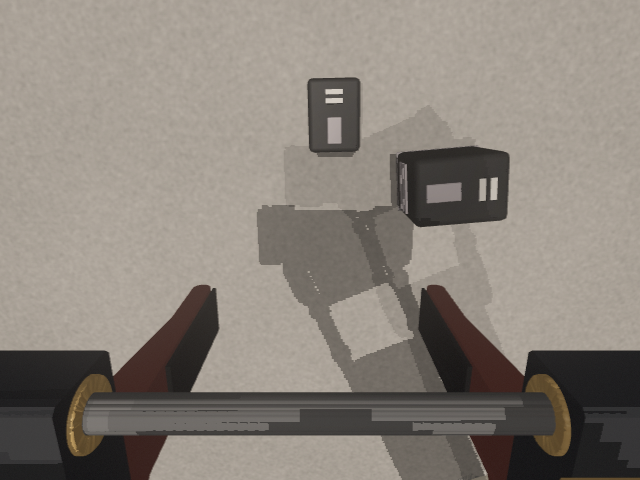

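Run:
```python
from h import *
z=np.load('pics/w3.npz');K=z['K'];m=dict(fx=K[0],fy=K[1],cx=K[2],cy=K[3]);P=cloud(z['d'],m,z['T'])
s=(P[...,0]>.53)&(P[...,0]<.65)&(P[...,1]>.195)&(P[...,1]<.3)&(P[...,2]>.085)&(P[...,2]<.105)
print(s.sum(),P[s][:,2].mean(),cv2.minAreaRect((P[s][:,:2]*1000).astype(np.float32)))
s=(P[...,0]>.4)&(P[...,0]<.65)&(P[...,1]>.05)&(P[...,1]<.195)&(P[...,2]>.1)
q=P[s];print(q.max(0),q.min(0))
```

```text
3804 0.09440809357943233 ((582.403076171875, 236.86399841308594), (59.991031646728516, 44.1424446105957), 0.48662447929382324)
[0.55290139 0.19499579 0.3941054 ] [0.49152587 0.09470367 0.10006188]
```

Emit:
play_rows --deltas '[{"hand": 1, "slide": [0.15, 0.5, 1], "yaw": -0.25}, {"hand": 1, "slide": [0.15, 1, 1], "yaw": 0}, {"hand": 1, "slide": [0.1, 1, 0.8], "yaw": 0}, {"hand": 1, "slide": [0, 1, 0], "yaw": 0}, {"hand": 1, "slide": [0, 0.5, 0], "yaw": 0}, {"hand": 1, "slide": [0, 0, 0], "yaw": 0}]'

```text
time_s: 6.28
ee_pos: [0.5906, 0.2355, 0.1726]
eef_rot: [-1.199, 1.189, -1.221]
ft_force: [-0.1, -0.1, 1.2]
width: 0.999
```

```bash
cat > go.py <<'E'
import sys
from h import *
t=np.array([float(a) for a in sys.argv[1:4]]);s=sense();M=R.from_rotvec(s['eef_rot']).as_matrix()
print('t',round(s['time_s'],2),'pos',s['ee_pos'].round(4),'f',s['ft_force'].round(1),'tq',s['ft_torque'].round(2),'w',round(s['width']*88,1))
print('z',M[:,2].round(3),'y',M[:,1].round(3),'yaw',np.arctan2(M[1,2],M[0,2]).round(4),'slide',(M.T@(t-s['ee_pos'])/.03).round(2))
E
python3 go.py .59 .237 .051
```

```text
t 6.28 pos [0.5906 0.2355 0.1726] f [-0.1 -0.1  1.2] tq [-0.01  0.04  0.02] w 87.9
z [1.    0.003 0.021] y [ 0.021 -0.005 -1.   ] yaw 0.0026 slide [-0.07  4.05 -0.11]
```

Emit:
play_rows --deltas '[{"hand": 1, "slide": [-0.07, 1, -0.05], "yaw": 0}, {"hand": 1, "slide": [0, 1, -0.05], "yaw": 0}, {"hand": 1, "slide": [0, 1, 0], "yaw": 0}, {"hand": 1, "slide": [0, 0.9, 0], "yaw": 0}, {"hand": 1, "slide": [0, 0.2, 0], "yaw": 0}, {"hand": 1, "slide": [0, 0, 0], "yaw": 0}]'

```text
time_s: 7.02
ee_pos: [0.5951, 0.2391, 0.0604]
eef_rot: [-1.181, 1.178, -1.225]
ft_force: [0.4, 0.5, -0.1]
width: 1.003
```

```bash
python3 go.py .59 .237 .051;python3 look.py w4
python3 - <<'E'
from h import *
p,d=viewer.get_image('scene');save(cv2.resize(p[150:270,380:540],(800,600)),'s4.png')
E
```

```text
t 7.03 pos [0.5951 0.2391 0.0604] f [ 0.4  0.5 -0.1] tq [-0.02 -0.01 -0.  ] w 88.2
z [0.999 0.003 0.04 ] y [ 0.04   0.001 -0.999] yaw 0.0033 slide [ 0.07  0.31 -0.18]
7.025 [0.5951 0.2391 0.0604] [[0.003, 0.04, 0.999], [-1.0, 0.001, 0.003], [-0.001, -0.999, 0.04]] [ 0.4  0.5 -0.1] [ 0.    -0.01  -0.01   0.     0.006 -0.   ]
```

View pics/w4.png

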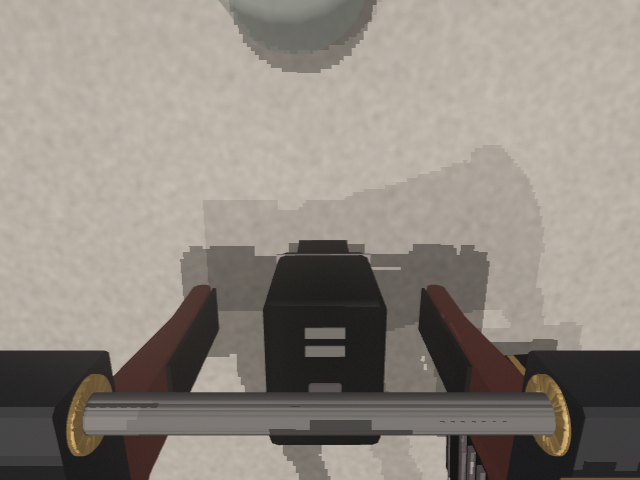

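View pics/s4.png

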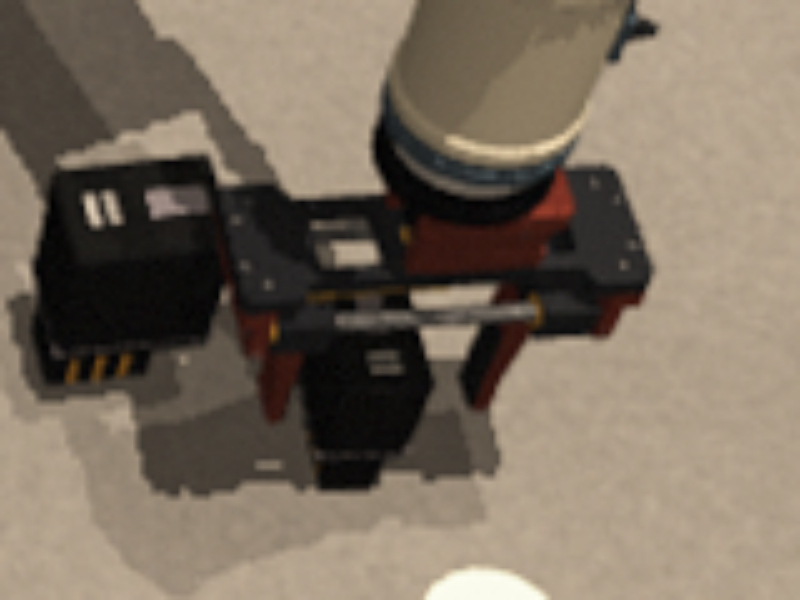

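Emit:
play_rows --deltas '[{"hand": 1, "slide": [0.07, 0.31, -0.18], "yaw": 0}, {"hand": 1, "slide": [0, 0, 0], "yaw": 0}, {"hand": -1, "slide": [0, 0, 0], "yaw": 0}, {"hand": -1, "slide": [0, 0, 0], "yaw": 0}, {"hand": -1, "slide": [0, 0, 0], "yaw": 0}, {"hand": -1, "slide": [0, 0, 0], "yaw": 0}, {"hand": -1, "slide": [0, 0, 0], "yaw": 0}, {"hand": -1, "slide": [0, 0, 0], "yaw": 0}]' --grip_force 5

```text
time_s: 8.12
ee_pos: [0.5912, 0.2371, 0.0537]
eef_rot: [-1.177, 1.175, -1.226]
ft_force: [-0.1, 0.3, 0.9]
width: 0.507
```

```bash
python3 go.py .59 .237 .051
```

```text
t 8.12 pos [0.5912 0.2371 0.0537] f [-0.1  0.3  0.9] tq [-0.03  0.01 -0.01] w 44.7
z [0.999 0.003 0.044] y [ 0.044  0.002 -0.999] yaw 0.0031 slide [ 0.    0.09 -0.04]
```

Emit:
play_rows --deltas '[{"hand": -1, "slide": [0, -0.02, -0.17], "yaw": 0}, {"hand": -1, "slide": [0, -0.02, -0.17], "yaw": 0}, {"hand": -1, "slide": [0, 0, 0], "yaw": 0}]'

```text
time_s: 8.5
ee_pos: [0.5809, 0.2369, 0.0549]
eef_rot: [-1.175, 1.174, -1.227]
ft_force: [-0.5, -0.4, 0.0]
width: 0.501
```

```bash
python3 go.py .572 .237 .055;python3 look.py w5
python3 - <<'E'
from h import *
p,d=viewer.get_image('scene');save(cv2.resize(p[150:270,380:540],(800,600)),'s5.png')
E
```

```text
t 8.5 pos [0.5809 0.2369 0.0549] f [-0.5 -0.4  0. ] tq [-0.12  0.03 -0.03] w 44.1
z [0.999 0.003 0.046] y [ 0.046  0.002 -0.999] yaw 0.0029 slide [-0.   -0.02 -0.3 ]
8.5 [0.5809 0.2369 0.0549] [[0.003, 0.046, 0.999], [-1.0, 0.002, 0.003], [-0.002, -0.999, 0.046]] [-0.5 -0.4  0. ] [-0.002  0.001  0.     0.001  0.001  0.002]
```

View pics/w5.png

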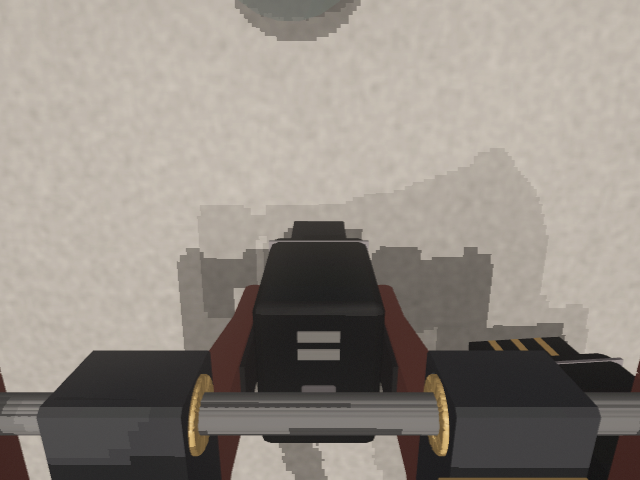

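View pics/s5.png

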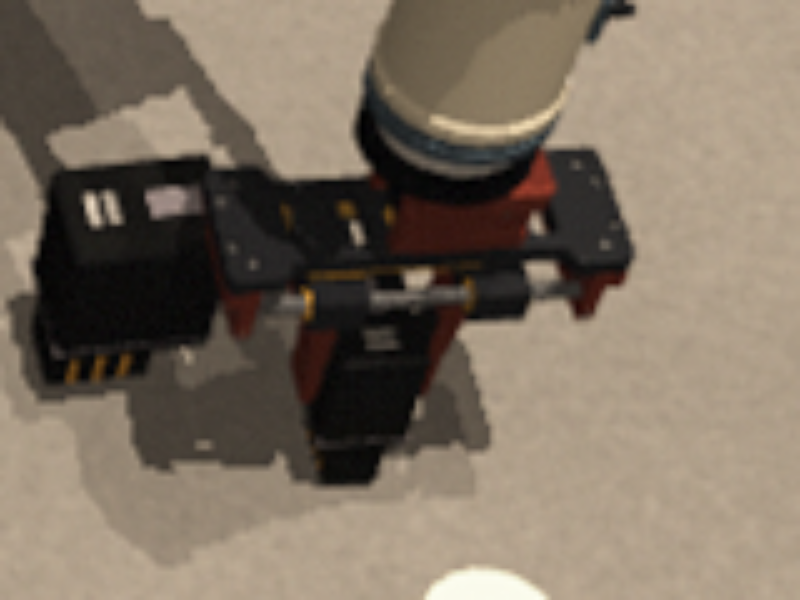

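Emit:
play_rows --deltas '[{"hand": -1, "slide": [0, -0.01, -0.17], "yaw": 0}, {"hand": -1, "slide": [0, -0.01, -0.14], "yaw": 0}, {"hand": -1, "slide": [0, 0, 0], "yaw": 0}]'

```text
time_s: 8.98
ee_pos: [0.5712, 0.2369, 0.0551]
eef_rot: [-1.175, 1.174, -1.227]
ft_force: [-0.0, -0.5, 0.7]
width: 0.501
```

```bash
python3 go.py .572 .237 .055;python3 look.py w6
cat > tilt.py <<'E'
import sys
from h import *
z=np.load(f'pics/{sys.argv[1]}.npz');K=z['K'];m=dict(fx=K[0],fy=K[1],cx=K[2],cy=K[3]);T=z['T']
P=cloud(z['d'],m,T);d=z['d']
y0,y1=[int(a) for a in sys.argv[2:4]]; x0,x1=[int(a) for a in sys.argv[4:6]]
q=P[y0:y1,x0:x1].reshape(-1,3);q=q[d[y0:y1,x0:x1].ravel()>0]
k=np.ones(len(q),bool)
for i in range(6):
    c=np.median(q[k],0) if i==0 else q[k].mean(0);n=np.linalg.svd(q[k]-c,full_matrices=False)[2][2];k=abs((q-c)@n)<(.004 if i<2 else .0015)
n*=np.sign(n[2]) if abs(n[2])>.5 else np.sign(n[0]); print(n.round(4),c.round(4),k.sum(),len(q),'angle in xz from z',np.arctan2(-n[0],n[2]).round(4),'from x',np.arctan2(n[2],n[0]).round(4))
E
for w in w4 w5 w6; do python3 tilt.py $w 255 300 290 355; python3 tilt.py $w 325 380 305 345; done
```

```text
t 8.97 pos [0.5712 0.2369 0.0551] f [-0.  -0.5  0.7] tq [-0.09  0.02  0.01] w 44.1
z [0.999 0.003 0.046] y [ 0.046  0.002 -0.999] yaw 0.0028 slide [-0.    0.    0.03]
8.975 [0.5712 0.2369 0.0551] [[0.003, 0.046, 0.999], [-1.0, 0.002, 0.003], [-0.002, -0.999, 0.046]] [-0.  -0.5  0.7] [-0.002  0.001  0.    -0.    -0.001  0.   ]
[ 1.      0.0079 -0.001 ] [0.6125 0.2382 0.0674] 2911 2911 angle in xz from z -1.5718 from x -0.001
[-3.350e-02 -7.000e-04  9.994e-01] [0.5939 0.2374 0.0949] 2169 2194 angle in xz from z 0.0335 from x 1.6043
[0.9933 0.0024 0.1155] [0.6035 0.2361 0.0769] 2913 2913 angle in xz from z -1.455 from x 0.1158
[-0.1406 -0.0171  0.9899] [0.5837 0.2353 0.0967] 2165 2189 angle in xz from z 0.1411 from x 1.7119
[0.9751 0.0022 0.2216] [0.5948 0.2362 0.0799] 2909 2909 angle in xz from z -1.3474 from x 0.2234
[-0.2358 -0.0081  0.9718] [0.5744 0.2353 0.0976] 2176 2190 angle in xz from z 0.238 from x 1.8088
```

View pics/w6.png

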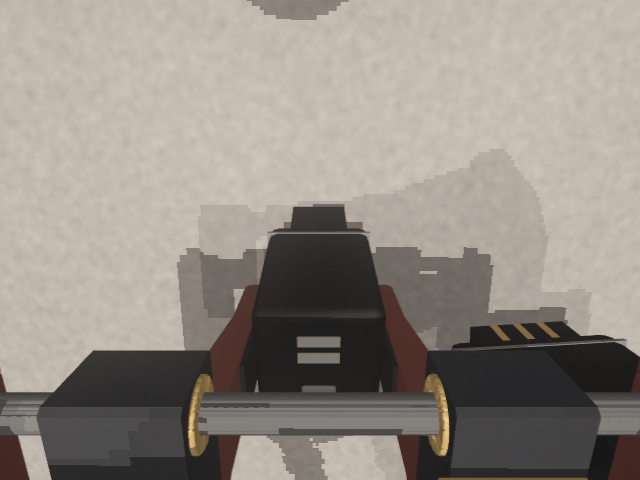

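Emit:
play_rows --deltas '[{"hand": -1, "slide": [0, 0, -0.12], "yaw": 0}, {"hand": -1, "slide": [0, 0, 0], "yaw": 0}]'

```text
time_s: 9.28
ee_pos: [0.5674, 0.2369, 0.0549]
eef_rot: [-1.175, 1.174, -1.227]
ft_force: [-0.7, -0.4, 0.9]
width: 0.501
```

Emit:
play_rows --deltas '[{"hand": -1, "slide": [0, 0, 0], "yaw": 0}, {"hand": -1, "slide": [0, 0, 0], "yaw": 0}, {"hand": -1, "slide": [0, 0, 0], "yaw": 0}, {"hand": -1, "slide": [0, -0.2, 0], "yaw": 0}, {"hand": -1, "slide": [0, -0.6, 0], "yaw": 0}, {"hand": -1, "slide": [0, -0.8, 0], "yaw": 0}, {"hand": -1, "slide": [0, 0, 0], "yaw": 0}]' --grip_force 50

```text
time_s: 10.15
ee_pos: [0.5641, 0.237, 0.1045]
eef_rot: [-1.178, 1.177, -1.225]
ft_force: [0.3, 1.0, -1.8]
width: 0.495
```

```bash
python3 go.py .572 .237 .055;python3 look.py w7;python3 tilt.py w7 255 300 290 355; python3 tilt.py w7 325 380 305 345
```

```text
t 10.15 pos [0.5641 0.237  0.1045] f [ 0.3  1.  -1.8] tq [ 0.06  0.07 -0.01] w 43.6
z [0.999 0.003 0.042] y [ 0.042  0.002 -0.999] yaw 0.003 slide [0.   1.66 0.19]
10.15 [0.5641 0.237  0.1045] [[0.003, 0.042, 0.999], [-1.0, 0.002, 0.003], [-0.002, -0.999, 0.042]] [ 0.3  1.  -1.8] [-0.     0.019  0.039  0.003 -0.001 -0.   ]
[0.9651 0.0027 0.2618] [0.588  0.2362 0.1301] 2907 2907 angle in xz from z -1.3059 from x 0.2649
[-0.27   -0.0138  0.9628] [0.5676 0.2354 0.1474] 2185 2196 angle in xz from z 0.2734 from x 1.8442
```

View pics/w7.png

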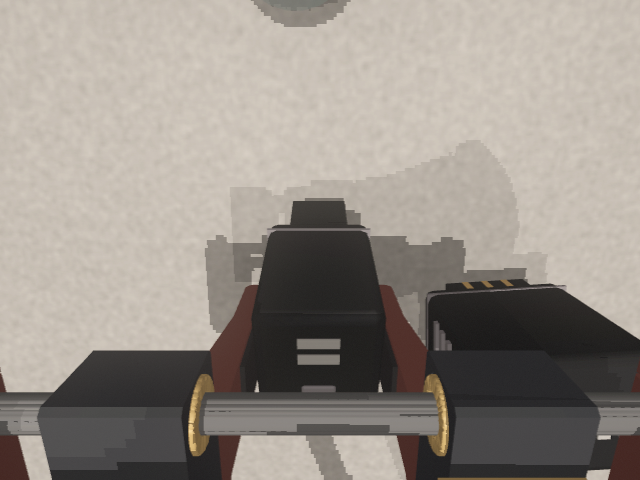

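Emit:
play_rows --deltas '[{"hand": -1, "slide": [0, -0.8, 0], "yaw": 0}, {"hand": -1, "slide": [0, -0.8, 0], "yaw": 0}, {"hand": -1, "slide": [0.4, -0.8, 0], "yaw": 0}, {"hand": -1, "slide": [0.8, -0.8, 0], "yaw": 0.24}, {"hand": -1, "slide": [0.8, -0.8, 0], "yaw": 0.23}, {"hand": -1, "slide": [0.8, 0, 0], "yaw": 0}, {"hand": -1, "slide": [0.8, 0, 0], "yaw": 0}, {"hand": -1, "slide": [0.8, 0, 0], "yaw": 0}, {"hand": -1, "slide": [0.8, 0, 0], "yaw": 0}, {"hand": -1, "slide": [0.8, 0, 0], "yaw": 0}, {"hand": -1, "slide": [0.8, 0, 0], "yaw": 0}, {"hand": -1, "slide": [0.8, 0, 0], "yaw": 0}]'

```text
time_s: 11.7
ee_pos: [0.548, 0.0029, 0.2112]
eef_rot: [-1.183, 1.218, -1.243]
ft_force: [0.9, 0.7, -2.4]
width: 0.5
```

Emit:
play_rows --deltas '[{"hand": -1, "slide": [0.8, 0, 0], "yaw": 0}, {"hand": -1, "slide": [0.8, 0, 0], "yaw": 0}, {"hand": -1, "slide": [0.8, 0, 0], "yaw": 0}, {"hand": -1, "slide": [0.8, 0, 0], "yaw": 0}, {"hand": -1, "slide": [0.8, 0, 0], "yaw": 0}, {"hand": -1, "slide": [0.6, 0, 0], "yaw": 0}, {"hand": -1, "slide": [0, 0, 0], "yaw": 0}, {"hand": -1, "slide": [0, 0, 0], "yaw": 0}]'

```text
time_s: 12.7
ee_pos: [0.5408, -0.1398, 0.2026]
eef_rot: [-1.189, 1.231, -1.236]
ft_force: [-0.3, -1.1, -2.6]
width: 0.502
```

```bash
cat > dk.py <<'E'
import sys
from h import *
H=np.array([.5745,-.2411,.0848]);yaw=-.035;le=.26
if len(sys.argv)>4: H=H+np.array([float(a) for a in sys.argv[2:5]])/1000
n=np.array([-np.sin(le)*np.cos(yaw),-np.sin(le)*np.sin(yaw),np.cos(le)]);yy=np.array([-np.sin(yaw),np.cos(yaw),0]);xx=np.cross(yy,n)
gx,gz,rel=-3.6,72.6,.223
s=sense();M=R.from_rotvec(s['eef_rot']).as_matrix()
h=float(sys.argv[1])
# pack rotation: tool down frame tilted by rel about jaw axis
ty=M[:,1];c=np.array
B=np.stack([M[:,2],-M[:,0],-M[:,1]],1)  # pack axes if rel=0: x=tool z, y=-tool x, z=-tool y
Pk=B@R.from_rotvec([0,-rel,0]).as_matrix()
G=s['ee_pos']-.0187*ty
o=G-Pk@np.array([gx,0,gz])/1000
D=np.stack([xx,yy,n],1)
print('t',round(s['time_s'],2),'tcp',s['ee_pos'].round(4),'f_dock',(D.T@s['ft_force']).round(1),'tq',s['ft_torque'].round(2),'w',round(s['width']*88,1))
print('pack origin in hole frame mm',(D.T@(o-H)*1000).round(1),'rot err rad',R.from_matrix(D.T@Pk).as_rotvec().round(3),'tooltilt',M[0,1].round(3))
tgt=H+n*h/1000
print('slide to h:',(M.T@(tgt-o)/.03).round(2),'per 10mm down:',(M.T@(-n*.01)/.03).round(3))
E
python3 dk.py 15; python3 look.py w8;python3 tilt.py w8 255 300 290 355
```

```text
t 12.7 tcp [ 0.5408 -0.1398  0.2026] f_dock [-0.9 -1.1 -2.4] tq [ 0.02  0.08 -0.01] w 44.2
pack origin in hole frame mm [  0.3 100.1  68.9] rot err rad [0.001 0.032 0.001] tooltilt 0.005
slide to h: [3.34 1.74 0.44] per 10mm down: [0.    0.323 0.084]
12.7 [ 0.5408 -0.1398  0.2026] [[-0.034, 0.005, 0.999], [-0.999, 0.001, -0.034], [-0.001, -1.0, 0.005]] [-0.3 -1.1 -2.6] [-0.004  0.003  0.002 -0.002 -0.001 -0.002]
[ 0.974  -0.0338  0.224 ] [ 0.5656 -0.1415  0.2274] 2912 2912 angle in xz from z -1.3447 from x 0.2261
```

Emit:
play_rows --deltas '[{"hand": -1, "slide": [0.8, 0, 0.05], "yaw": 0}, {"hand": -1, "slide": [0.8, 0.2, 0.05], "yaw": 0}, {"hand": -1, "slide": [0.8, 0.3, 0.1], "yaw": 0}, {"hand": -1, "slide": [0.8, 0.3, 0.1], "yaw": 0}, {"hand": -1, "slide": [0.15, 0.2, 0.1], "yaw": 0}, {"hand": -1, "slide": [0, 0, 0], "yaw": 0}, {"hand": -1, "slide": [0, 0, 0], "yaw": 0}]'

```text
time_s: 13.62
ee_pos: [0.5521, -0.2378, 0.1724]
eef_rot: [-1.19, 1.224, -1.229]
ft_force: [0.1, -0.7, -3.6]
width: 0.497
```

```bash
python3 dk.py 12; python3 look.py w9;python3 tilt.py w9 255 300 290 355; python3 -c "
from h import *
p,d=viewer.get_image('scene');save(cv2.resize(p[150:290,190:350],(800,600)),'s9.png')"
```

```text
t 13.62 tcp [ 0.5521 -0.2378  0.1724] f_dock [-0.8 -0.7 -3.5] tq [0.   0.05 0.05] w 43.8
pack origin in hole frame mm [ 6.9  2.8 35.9] rot err rad [0.005 0.03  0.009] tooltilt 0.007
slide to h: [ 0.1   0.83 -0.02] per 10mm down: [0.002 0.323 0.083]
13.625 [ 0.5521 -0.2378  0.1724] [[-0.025, 0.007, 1.0], [-1.0, 0.003, -0.025], [-0.003, -1.0, 0.007]] [ 0.1 -0.7 -3.6] [ 0.007  0.     0.001  0.003 -0.     0.002]
[ 0.9739 -0.0269  0.2255] [ 0.5769 -0.2394  0.1972] 2914 2914 angle in xz from z -1.3433 from x 0.2275
```

View pics/w9.png

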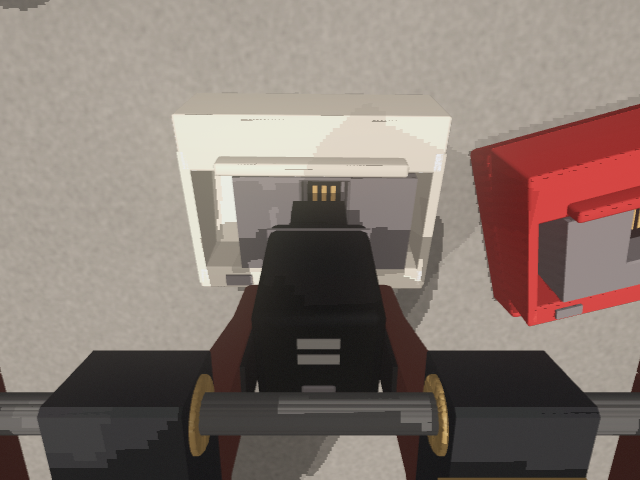

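View pics/s9.png

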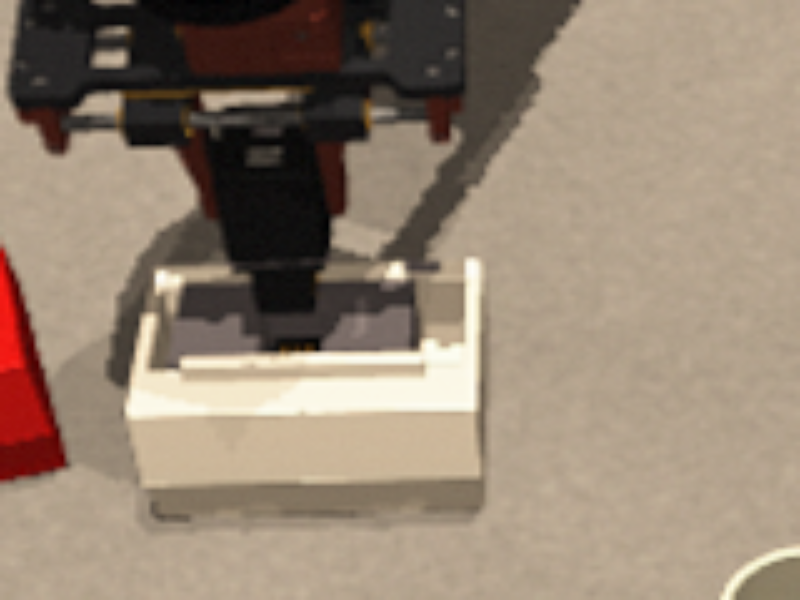

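Emit:
play_rows --deltas '[{"hand": -1, "slide": [0.1, 0.3, -0.02], "yaw": 0.11}, {"hand": -1, "slide": [0, 0.3, 0], "yaw": 0}, {"hand": -1, "slide": [0, 0.25, 0], "yaw": 0}, {"hand": -1, "slide": [0, 0, 0], "yaw": 0}, {"hand": -1, "slide": [0, 0, 0], "yaw": 0}]'

```text
time_s: 14.35
ee_pos: [0.5515, -0.24, 0.1453]
eef_rot: [-1.186, 1.23, -1.235]
ft_force: [-0.7, 0.4, -2.8]
width: 0.501
```

```bash
python3 dk.py 0; python3 look.py w10;python3 tilt.py w10 255 300 290 355; python3 face.py w10 -.035; python3 -c "
import cv2;p=cv2.imread('pics/w10.png');cv2.imwrite('pics/w10c.png',cv2.resize(p[120:320,200:440],(720,600),interpolation=cv2.INTER_CUBIC))"
```

```text
t 14.35 tcp [ 0.5515 -0.24    0.1453] f_dock [-1.4  0.4 -2.5] tq [ 0.    0.01 -0.02] w 44.1
pack origin in hole frame mm [-0.6  0.5  9.8] rot err rad [0.003 0.03  0.001] tooltilt 0.007
slide to h: [0.02 0.31 0.1 ] per 10mm down: [0.001 0.323 0.083]
14.35 [ 0.5515 -0.24    0.1453] [[-0.034, 0.007, 0.999], [-0.999, 0.003, -0.034], [-0.003, -1.0, 0.007]] [-0.7  0.4 -2.8] [ 0.     0.001  0.009 -0.001 -0.     0.   ]
[ 0.9737 -0.0332  0.2255] [ 0.5763 -0.2417  0.1701] 2912 2912 angle in xz from z -1.3432 from x 0.2276
n [-0.2625  0.0095  0.9649] lean 0.266 dir -2.07 [ 0.571  -0.2404  0.0839] 11880
outline ((580.7200927734375, -233.3633270263672), (157.1857147216797, 129.5552215576172), 88.05108642578125)
F0 [ 0.573  -0.232   0.0843]
```

View pics/w10c.png

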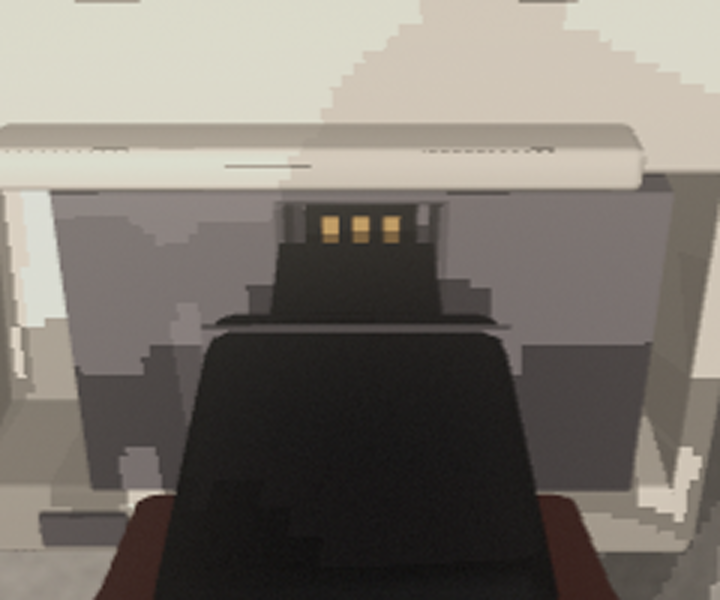

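View pics/w10_rect.png

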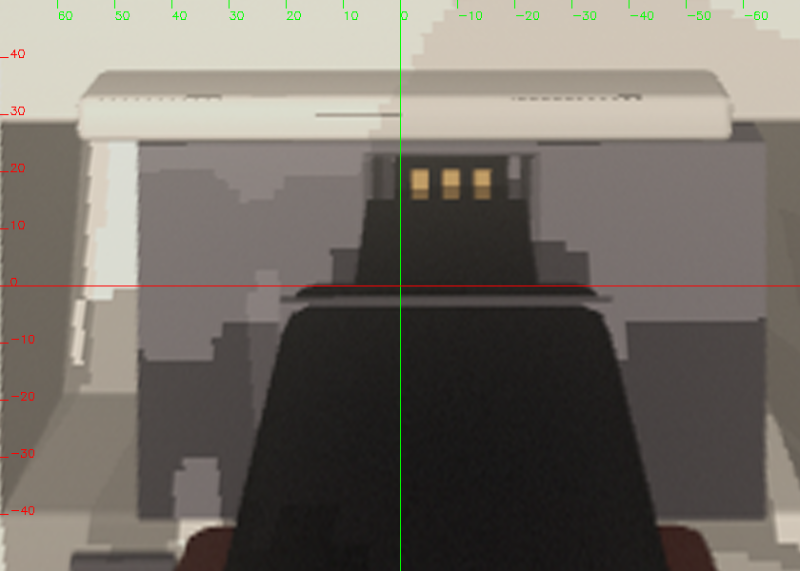

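Emit:
play_rows --deltas '[{"hand": -1, "slide": [0.01, 0.16, 0.05], "yaw": 0}, {"hand": -1, "slide": [0.01, 0.16, 0.05], "yaw": 0}, {"hand": -1, "slide": [0, 0.1, 0.03], "yaw": 0}, {"hand": -1, "slide": [0, 0.1, 0.03], "yaw": 0}]'

```text
time_s: 14.9
ee_pos: [0.5561, -0.2411, 0.1297]
eef_rot: [-1.187, 1.231, -1.236]
ft_force: [-1.6, 0.7, -1.9]
width: 0.495
```

```bash
python3 dk.py -30
```

```text
t 14.9 tcp [ 0.5561 -0.2411  0.1297] f_dock [-2.1  0.7 -1.4] tq [0.02 0.49 0.02] w 43.5
pack origin in hole frame mm [-0.2 -0.5 -6.4] rot err rad [0.002 0.031 0.   ] tooltilt 0.006
slide to h: [-0.02  0.76  0.2 ] per 10mm down: [0.001 0.323 0.084]
```

Emit:
play_rows --deltas '[{"hand": -1, "slide": [0, 0.12, 0.03], "yaw": 0}, {"hand": -1, "slide": [0, 0.12, 0.03], "yaw": 0}, {"hand": -1, "slide": [0, 0.12, 0.03], "yaw": 0}]'

```text
time_s: 15.28
ee_pos: [0.5589, -0.2412, 0.1178]
eef_rot: [-1.187, 1.231, -1.235]
ft_force: [-2.1, 1.6, -2.7]
width: 0.499
```

```bash
python3 dk.py -30;  python3 look.py w11;python3 tilt.py w11 255 300 290 355
```

```text
t 15.28 tcp [ 0.5589 -0.2412  0.1178] f_dock [-2.8  1.5 -2.1] tq [ 0.05  0.43 -0.04] w 43.9
pack origin in hole frame mm [ -0.6  -0.5 -18.7] rot err rad [0.003 0.031 0.   ] tooltilt 0.006
slide to h: [-0.01  0.36  0.11] per 10mm down: [0.001 0.323 0.084]
15.275 [ 0.5589 -0.2412  0.1178] [[-0.034, 0.006, 0.999], [-0.999, 0.002, -0.034], [-0.002, -1.0, 0.006]] [-2.1  1.6 -2.7] [ 0.006  0.026  0.024 -0.001 -0.052  0.006]
[ 0.9736 -0.0346  0.2255] [ 0.5837 -0.2429  0.1425] 2916 2917 angle in xz from z -1.3432 from x 0.2276
```

Emit:
play_rows --deltas '[{"hand": -1, "slide": [0, 0.14, 0.05], "yaw": 0}, {"hand": -1, "slide": [0, 0.14, 0.05], "yaw": 0}, {"hand": -1, "slide": [0, 0.14, 0.04], "yaw": 0}]'

```text
time_s: 15.7
ee_pos: [0.5606, -0.2413, 0.1115]
eef_rot: [-1.19, 1.233, -1.235]
ft_force: [-12.2, 2.4, 12.2]
width: 0.495
```

```bash
python3 dk.py -30;  python3 look.py w12;python3 tilt.py w12 255 300 290 355
```

```text
t 15.7 tcp [ 0.5606 -0.2413  0.1115] f_dock [-8.7  1.9 15. ] tq [0.65 1.9  0.12] w 43.6
pack origin in hole frame mm [ -0.7  -0.6 -25.2] rot err rad [0.001 0.034 0.   ] tooltilt 0.003
slide to h: [-0.02  0.15  0.06] per 10mm down: [0.    0.322 0.085]
15.7 [ 0.5606 -0.2413  0.1115] [[-0.035, 0.003, 0.999], [-0.999, 0.001, -0.035], [-0.001, -1.0, 0.003]] [-12.2   2.4  12.2] [ 0.005  0.014  0.006 -0.007 -0.017  0.006]
[ 0.9746 -0.0351  0.2213] [ 0.5855 -0.243   0.1361] 2910 2910 angle in xz from z -1.3476 from x 0.2232
```

Emit:
play_rows --deltas '[{"hand": -1, "slide": [0, 0.18, 0.02], "yaw": 0}, {"hand": -1, "slide": [0, 0.18, 0.02], "yaw": 0}, {"hand": -1, "slide": [0, 0.18, 0.03], "yaw": 0}]'

```text
time_s: 16.12
ee_pos: [0.5615, -0.2413, 0.1076]
eef_rot: [-1.189, 1.23, -1.238]
ft_force: [-19.4, 5.7, 24.5]
width: 0.499
```

```bash
python3 dk.py -30;  python3 look.py w13;python3 tilt.py w13 255 300 290 355; python3 -c "
import cv2;p=cv2.imread('pics/w13.png');cv2.imwrite('pics/w13c.png',cv2.resize(p[120:320,200:440],(720,600),interpolation=cv2.INTER_CUBIC))"
```

```text
t 16.12 tcp [ 0.5615 -0.2413  0.1076] f_dock [-12.6   5.   28.7] tq [1.31 3.   0.16] w 43.9
pack origin in hole frame mm [ -0.6  -0.7 -29.2] rot err rad [-0.001  0.031  0.001] tooltilt 0.006
slide to h: [-0.02  0.02  0.03] per 10mm down: [-0.     0.323  0.084]
16.125 [ 0.5615 -0.2413  0.1076] [[-0.035, 0.006, 0.999], [-0.999, -0.001, -0.035], [0.001, -1.0, 0.006]] [-19.4   5.7  24.5] [ 0.004 -0.007  0.007 -0.007 -0.009  0.006]
[ 0.974  -0.0341  0.2238] [ 0.5863 -0.2429  0.1323] 2914 2914 angle in xz from z -1.345 from x 0.2258
```

View pics/w13c.png

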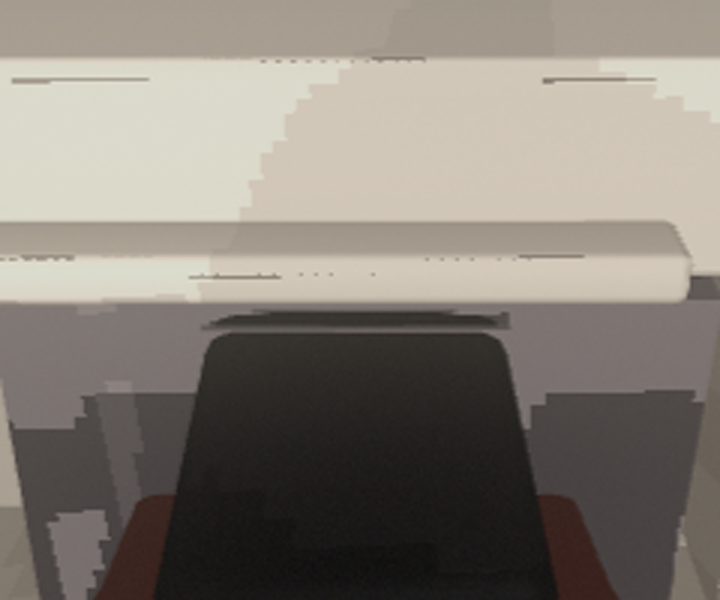

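Emit:
play_rows --deltas '[{"hand": -1, "slide": [0, 0.1, -0.06], "yaw": 0}, {"hand": -1, "slide": [0, 0.1, -0.08], "yaw": 0}, {"hand": -1, "slide": [0, 0.12, -0.08], "yaw": 0}]' --grip_force 15

```text
time_s: 16.55
ee_pos: [0.5593, -0.2413, 0.1063]
eef_rot: [-1.181, 1.215, -1.247]
ft_force: [-1.8, 2.5, 12.9]
width: 0.499
```

```bash
python3 dk.py -30;  python3 look.py w14;python3 tilt.py w14 255 300 290 355;python3 tilt.py w14 325 380 305 345
```

```text
t 16.55 tcp [ 0.5593 -0.2413  0.1063] f_dock [ 1.5  2.4 13. ] tq [0.8  0.02 0.02] w 43.9
pack origin in hole frame mm [ -2.2  -0.9 -29.8] rot err rad [-0.004  0.015  0.003] tooltilt 0.022
slide to h: [-0.03 -0.01  0.07] per 10mm down: [-0.001  0.324  0.079]
16.55 [ 0.5593 -0.2413  0.1063] [[-0.033, 0.022, 0.999], [-0.999, -0.005, -0.033], [0.005, -1.0, 0.022]] [-1.8  2.5 12.9] [-0.009 -0.058  0.063  0.016 -0.061 -0.013]
[ 0.9671 -0.0317  0.2524] [ 0.5838 -0.2428  0.1316] 2921 2921 angle in xz from z -1.3155 from x 0.2553
[-0.2553  0.0015  0.9668] [ 0.5639 -0.2428  0.1495] 2183 2192 angle in xz from z 0.2582 from x 1.829
```

Emit:
play_rows --deltas '[{"hand": -1, "slide": [0, 0.1, 0], "yaw": 0}, {"hand": -1, "slide": [0, 0.2, 0], "yaw": 0}, {"hand": -1, "slide": [0, 0.25, 0], "yaw": 0}]' --grip_force 40

```text
time_s: 16.98
ee_pos: [0.5598, -0.2413, 0.1062]
eef_rot: [-1.177, 1.207, -1.253]
ft_force: [-17.7, 7.0, 35.3]
width: 0.505
```

```bash
python3 dk.py -30;  python3 look.py w15;python3 tilt.py w15 255 300 290 355;python3 tilt.py w15 325 380 305 345
```

```text
t 16.98 tcp [ 0.5598 -0.2413  0.1062] f_dock [-8.3  6.4 38.8] tq [2.18 3.18 0.07] w 44.4
pack origin in hole frame mm [ -1.4  -1.  -29.9] rot err rad [-0.007  0.007  0.004] tooltilt 0.03
slide to h: [-0.03 -0.01  0.04] per 10mm down: [-0.002  0.325  0.076]
16.975 [ 0.5598 -0.2413  0.1062] [[-0.033, 0.03, 0.999], [-0.999, -0.009, -0.033], [0.008, -1.0, 0.03]] [-17.7   7.   35.3] [ 0.    -0.026  0.029  0.006 -0.035 -0.001]
[ 0.9668 -0.0315  0.2536] [ 0.5839 -0.2427  0.1313] 2917 2917 angle in xz from z -1.3143 from x 0.2565
[-0.2593  0.0024  0.9658] [ 0.5641 -0.2426  0.1495] 2176 2191 angle in xz from z 0.2623 from x 1.8331
```

Emit:
play_rows --deltas '[{"hand": -1, "slide": [0, 0, 0], "yaw": 0}, {"hand": -1, "slide": [0, 0, 0], "yaw": 0}, {"hand": -1, "slide": [0, 0, 0], "yaw": 0}]' --grip_force 20

```text
time_s: 17.4
ee_pos: [0.5605, -0.2414, 0.1066]
eef_rot: [-1.176, 1.204, -1.255]
ft_force: [-0.3, -0.7, 1.3]
width: 0.496
```

```bash
python3 dk.py -30;  python3 look.py w16;python3 tilt.py w16 255 300 290 355;python3 tilt.py w16 325 380 305 345
```

```text
t 17.4 tcp [ 0.5605 -0.2414  0.1066] f_dock [ 0.1 -0.7  1.4] tq [ 0.1   0.26 -0.02] w 43.7
pack origin in hole frame mm [ -0.4  -1.2 -29.8] rot err rad [-0.008  0.004  0.004] tooltilt 0.033
slide to h: [-0.04  0.    0.02] per 10mm down: [-0.003  0.325  0.075]
17.4 [ 0.5605 -0.2414  0.1066] [[-0.033, 0.033, 0.999], [-0.999, -0.01, -0.033], [0.009, -0.999, 0.033]] [-0.3 -0.7  1.3] [ 0.001 -0.001  0.    -0.002  0.001 -0.001]
[ 0.9664 -0.0296  0.2553] [ 0.5845 -0.2428  0.1317] 2913 2913 angle in xz from z -1.3126 from x 0.2582
[-2.633e-01  7.000e-04  9.647e-01] [ 0.5646 -0.2427  0.1498] 2185 2194 angle in xz from z 0.2664 from x 1.8372
```

Force is relieved; now release and withdraw.

Emit:
play_rows --deltas '[{"hand": 0.5, "slide": [0, 0, 0], "yaw": 0}, {"hand": 0.5, "slide": [0, 0, 0], "yaw": 0}, {"hand": 0.5, "slide": [0, 0, 0], "yaw": 0}, {"hand": 0.5, "slide": [0, 0, 0], "yaw": 0}]'

```text
time_s: 17.95
ee_pos: [0.5608, -0.2416, 0.1059]
eef_rot: [-1.176, 1.204, -1.255]
ft_force: [-0.6, 1.1, -0.7]
width: 0.749
```

```bash
python3 dk.py -30;  python3 look.py w17;python3 tilt.py w17 255 300 290 355;python3 tilt.py w17 325 380 305 345
```

```text
t 17.95 tcp [ 0.5608 -0.2416  0.1059] f_dock [-0.8  1.  -0.5] tq [ 0.04  0.03 -0.02] w 65.9
pack origin in hole frame mm [ -0.3  -1.3 -30.5] rot err rad [-0.008  0.004  0.004] tooltilt 0.033
slide to h: [-0.04 -0.02  0.  ] per 10mm down: [-0.003  0.325  0.075]
17.95 [ 0.5608 -0.2416  0.1059] [[-0.033, 0.033, 0.999], [-0.999, -0.01, -0.032], [0.009, -0.999, 0.033]] [-0.6  1.1 -0.7] [ 0.    -0.    -0.    -0.    -0.001  0.   ]
[ 0.9665 -0.0317  0.2549] [ 0.5847 -0.2429  0.1307] 2913 2913 angle in xz from z -1.313 from x 0.2578
[-0.2511 -0.0028  0.968 ] [ 0.5655 -0.2428  0.15  ] 2178 2195 angle in xz from z 0.2538 from x 1.8246
```

View pics/w17.png

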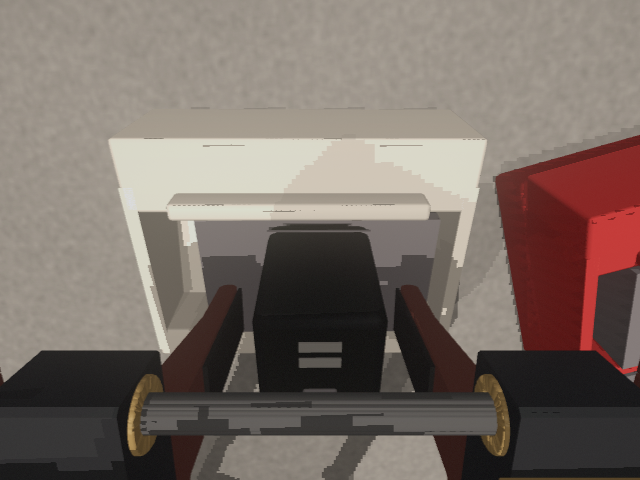

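Emit:
play_rows --deltas '[{"hand": 0.5, "slide": [0, -0.3, 0], "yaw": 0}, {"hand": 0.5, "slide": [0, -0.6, 0], "yaw": 0}, {"hand": 0.5, "slide": [0, -0.8, 0], "yaw": 0}, {"hand": 0.5, "slide": [0, -1, 0], "yaw": 0}, {"hand": 0.5, "slide": [0, -1, 0], "yaw": 0}, {"hand": 0.5, "slide": [0, -1, 0], "yaw": 0}, {"hand": 0.5, "slide": [0, -1, -0.5], "yaw": 0}, {"hand": 0.5, "slide": [0, -0.5, -1], "yaw": 0}, {"hand": 0.5, "slide": [0, 0, -1], "yaw": 0}, {"hand": 0.5, "slide": [0, 0, 0], "yaw": 0}, {"hand": 0.5, "slide": [0, 0, 0], "yaw": 0}]'

```text
time_s: 19.38
ee_pos: [0.4779, -0.2369, 0.3113]
eef_rot: [-1.171, 1.189, -1.268]
ft_force: [0.4, -0.4, 0.3]
width: 0.751
```

```bash
python3 look.py w18
python3 - <<'E'
from h import *
z=np.load('pics/w18.npz')
p,d=viewer.get_image('scene');save(p,'s18.png');save(cv2.resize(p[180:280,200:320],(720,600)),'s18c.png')
H=np.array([.5745,-.2411,.0848]);yaw=-.035;le=.26
n=np.array([-np.sin(le)*np.cos(yaw),-np.sin(le)*np.sin(yaw),np.cos(le)]);yy=np.array([-np.sin(yaw),np.cos(yaw),0]);xx=np.cross(yy,n);D=np.stack([xx,yy,n],1)
K=z['K'];m=dict(fx=K[0],fy=K[1],cx=K[2],cy=K[3]);P=cloud(z['d'],m,z['T'])
for nm,P,dd in [('wrist',P,z['d']),('scene',cloud(d,*W('scene')),d)]:
    Q=(P-H)@D*1000
    s=(dd>0)&(Q[...,2]>58)&(Q[...,2]<75)&(abs(Q[...,0])<50)&(abs(Q[...,1])<40)
    q=Q[s];print(nm,s.sum(),np.percentile(q,[2,50,98],axis=0).round(1).tolist())
    A=np.c_[q[:,:2],np.ones(len(q))];k=np.linalg.lstsq(A,q[:,2],rcond=None)[0];print('top slope rel face',k.round(4))
    s=(dd>0)&(abs(Q[...,2])<6)&(abs(Q[...,0])<18)&(abs(Q[...,1])>27)&(abs(Q[...,1])<38);q=Q[s];print('face near pack',len(q),np.median(q,0).round(1) if len(q) else '')
for l in ['mug','jar','spatula','pack']:
  m,T=W('scene')
  for r in spotter.place_of(l,'scene'):
    print(l,round(r['confidence'],2),(T[:3,:3]@np.array(r['xyz'])+T[:3,3]).round(3))
E
```

```text
19.375 [ 0.4779 -0.2369  0.3113] [[-0.033, 0.048, 0.998], [-0.999, -0.018, -0.032], [0.017, -0.999, 0.048]] [ 0.4 -0.4  0.3] [-0.003 -0.011 -0.005 -0.003  0.008 -0.001]
wrist 4260 [[-36.0, -21.5, 61.4], [-5.3, -0.5, 64.9], [21.1, 20.2, 66.8]]
top slope rel face [-9.10000e-03 -1.80000e-03  6.47423e+01]
face near pack 962 [ 1.  27.3  0. ]
scene 363 [[-33.4, -21.3, 59.1], [-0.9, 0.1, 63.7], [25.5, 20.9, 66.8]]
top slope rel face [-2.04000e-02 -4.20000e-03  6.34962e+01]
face near pack 93 [ 0.  27.7 -1.1]
mug 0.75 [ 0.765 -0.017  0.   ]
jar 0.85 [ 0.743  0.248 -0.005]
jar 0.5 [ 0.575 -0.228  0.087]
jar 0.31 [ 0.757 -0.267 -0.002]
spatula 0.63 [ 0.757 -0.267  0.002]
pack 0.64 [ 0.58  -0.239  0.054]
pack 0.63 [ 0.524  0.129 -0.002]
```

View pics/w18.png

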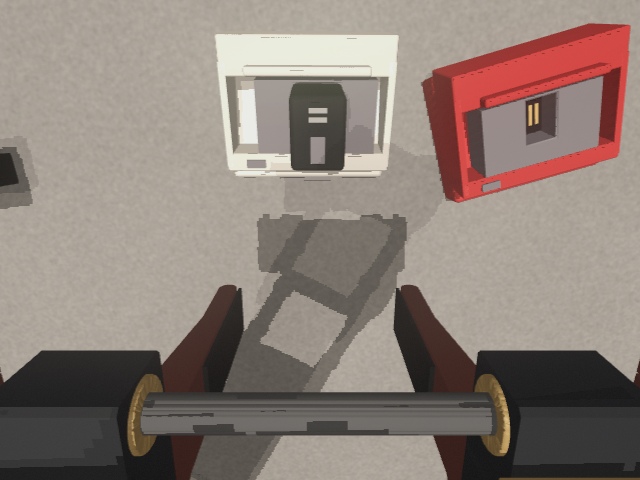

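View pics/s18c.png

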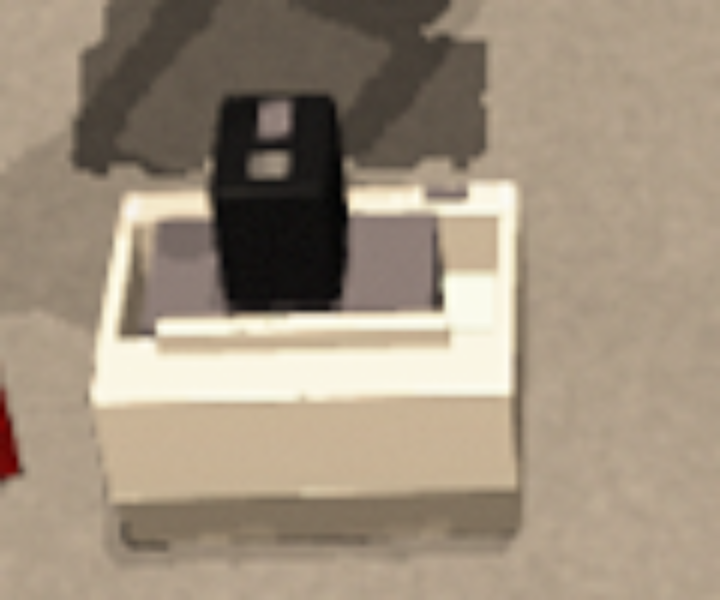

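```bash
python3 -c "
from h import *
print(hand_in(),sense()['time_s'])"
```

```text
the job is handed in; nothing more can be done
the job is handed in; nothing more can be done
```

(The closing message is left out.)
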